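# Back off the left-hand clamp knob of the glass polisher

### The arm

A 7-joint arm with a two-finger parallel gripper is mounted at the origin on the work surface. World frame = base frame: x ahead of the robot, y to its left, z up, the work surface at z = 0. Lengths are in m, angles in rad, forces in N, time in s.
With the tool pointing down it reaches from about 0.35 to 0.9 m from the base axis. Payload 8.1 kg.
Tool frame: the origin (TCP) lies on the centre line of the jaws, within the pads' length; the fingertips stand 17 mm ahead of it and the grasp point (between the pads) lies 2 mm behind it; z points along the fingers, y is the direction in which the jaws open and shut (so a half turn about z gives the same grasp; the last joint's range is limited). The gripper opens to 92 mm and grips with 3 to 60 N. Pads are 19 mm wide; open, the fingers measure 130 mm over their backs; the gripper's body (75 mm by 190 mm) begins 47 mm behind the grasp point.
Start: joints at [1.088, 0.434, 0.025, 1.573, -0.012, 1.134, -0.075], TCP at [0.232, -0.58, 0.214] pointing down, gripper open.
Joint ranges: [-2.62, 2.62], [-0.44, 2.09], [-1.27, 1.32], [0.08, 2.57], [-1.32, 4.46], [0.12, 2], [-2.74, 2.74]. Speed limits (rad/s): [2.22, 2.22, 3.01, 3.01, 3.14, 3.14, 3.14].

### API

Orientations are given as a rotation vector (axis times angle).
In Python, from cell import arm, imaging, job gives the robot as it stands.
- The arm moves only by the tool jog_arm, never from a script. Its argument "moves" is a list of rows, each an object with "fingers": the closure, from -1 (fully open) to 1 (shut); "xyz": the shift along the tool's x, y, z in cm, a list of three; "angular": the turn, a rotation vector about the tool's x, y, z in rad, a list of three. In form: [{"fingers": fingers, "xyz": [dx, dy, dz], "angular": [ax, ay, az]}, ...]. A call has 1 to 12 rows; each row is the pose to reach, as a shift and turn from the pose commanded when the call began, along the tool's axes at that moment; what a row does not reach only later rows make up. A row lasts 1/8 s, in which the tool goes at most 62.5 mm and 10.7 degrees, less where a joint would pass 70% of its speed; a pose out of reach is approached as far as the arm can. A call with a gripper value outside its range is refused whole. The fingers move at their own pace and stop on an object; "grip_force" is the grip in N (left out, the last holds). Time passes only in rows, so rows that repeat a pose let the fingers close. It gives the time, the measured TCP pose, the force and the opening at its end, in the units of the state.
- arm.observe(): the state, without advancing time (a new reading comes with each control period).
- imaging.get_image(name): name is "side" or "top"; returns the picture (384x512x3 uint8, red, green, blue); there is no depth.
- imaging.camera_params(name): a dict with "fx", "fy", "cx", "cy" (pixels), "dist" ([k1, k2, p1, p2, k3] as OpenCV has them; the pictures are not rectified), "rvec" (rotation vector, rad) and "tvec" (3), from world to camera coordinates, as OpenCV has them. Camera axes: x right, y down, z forward; pixel columns grow to the right and rows downward; lengths in m; the calibration is good to about 2 mm. A picture is of the moment at which its call begins. camera_params takes no time and is no camera call.
- job.sign_off(): hands the job in, once; it reports no verdict.
The state is a dict: "clock": time; "joints": joint angles; "dq": joint speeds; "joint_efforts": joint torques, N m; "position": TCP position; "ee_rot": TCP orientation; "force": force on the tool from outside, world axes, zero at the start; "ft_torque": the same for the moment, N m; "width": opening from 0.0 (shut) to 1.0 (fully open).
Only numpy, scipy, OpenCV 4.12 (cv2) and the standard library are available. Lean on these libraries where they do the work, as an engineer would, in place of code of your own. Each camera call takes 0.05 s, during which the arm holds its last target. There are 200 camera calls.

### The job

The cork polishing disc is due to be changed: loosen the clamp knob of the lap machine with the tan cork disc by turning it at least 60 degrees, and then let go of it. Its spindle has a left-hand thread, so do not tighten it further by turning it the usual way. Leave the knob of the other machine, with the dark grinding disc, as it is, and do not shift or upset the glass jar.

Things in the scene. Friction and masses are not known exactly. Their poses are not given: they have to be found in the camera images.
- polisher_knob (a joint): angle (rad) of the red clamp knob on the polisher, the machine with the tan cork disc. Left-hand thread: CLOCKWISE seen from above loosens it and the reading grows; anticlockwise tightens it until it jams at -0.5. Starts between 0 and 0.2; loose above 0.9; ends at 2.6; stays where left, turns against a steady 0.12 N m and does not rise. The blue 250 mm square machine is fixed.
- polisher_knob_grip (a point): grip point on that knob, on its vertical turning axis, 148 mm above the table. The knob is an upright bar 70 mm long (point x, turning with it), 16 mm thick (point y), 42 mm high: top 14 mm above this point, foot 28 mm below, on a steel flange 48 mm across. Around it the 200 mm disc, top at 112 mm, and a white pan 232 mm across, rim at 121 mm. Pinch it across its thickness from above.
- grinder_knob (a joint): angle (rad, clockwise from above grows) of the same red knob on the other machine, the grinder, alike but for its dark grey disc; starts between 0 and 0.2 and is to be left alone. The two machines stand left and right of the table's middle, either one on either side, turned up to 35 degrees.
- jar: closed amber glass jar with a white lid, 68 mm across and 100 mm high, standing loose between the two machines; origin at the centre of its underside, z up.
Not all that is in view belongs to the job. Leave any purple or red look-alike of the jar alone.

How it is judged:
By the outcome, as a careful person would: the job done as asked, in the order asked, and still so for the second after the job is handed in, with the robot touching nothing.
It also fails if it takes over 32 s, if anything falls off the work surface, if the arm or the gripper's body presses on something with over 40 N, if the wrist force passes 120 N, or if a joint passes its speed limit or range.

## Working session

There is one attempt and no reset: what is moved stays moved. The work goes in short steps, Python scripts to look and compute and a tool call to move; the robot and the scene stay as the last step left them, time stands still between calls to the robot, and variables do not carry over. Pictures are saved under pics/ and viewed, about 8 in all and at most 12, crops included, and the job is handed in when it is done.

Besides the shell and the picture viewer there is one more tool, called after "Request:" as name(argument=value, ...), one argument or row to a line, values as JSON. jog_arm: Moves the arm, as the interface text tells. Its arguments: {"type":"object","properties":{"moves":{"type":"array"},"grip_force":{"type":"number"}},"required":["moves"]}

```bash
mkdir -p pics
python3 - <<'E'
from cell import arm, imaging
import cv2
for n in("top","side"):
    cv2.imwrite(f"pics/{n}0.png",imaging.get_image(n)[...,::-1])
    print(imaging.camera_params(n))
print(arm.observe())
E
```

```text
{'fx': 479.6297855607132, 'fy': 479.6297855607132, 'cx': 262.25148758657383, 'cy': 189.48737377007137, 'dist': array([0.0012877, 0.       , 0.       , 0.       , 0.       ]), 'rvec': array([ 2.1562976 , -2.18023433,  0.10951708]), 'tvec': array([0.00960517, 0.52485019, 1.27851511])}
{'fx': 353.02115601259396, 'fy': 353.02115601259396, 'cx': 259.0419421394454, 'cy': 193.42457315352073, 'dist': array([0.00716974, 0.        , 0.        , 0.        , 0.        ]), 'rvec': array([ 0.44927161, -2.73751824,  1.17170773]), 'tvec': array([0.45661854, 0.19098459, 0.82813158])}
{'clock': 0.1, 'joints': array([ 1.08840265,  0.43513409,  0.02496583,  1.57402816, -0.01163561,
        1.13401775, -0.07510741]), 'dq': array([ 0.00131068, -0.00277292, -0.00164416, -0.00167963, -0.00108495,
        0.00031041, -0.00035663]), 'joint_efforts': array([ 3.11163138e-03, -6.69122815e+01,  9.87823494e-01, -3.15148008e+01,
       -6.07301993e-02,  3.73498618e-02,  7.56106328e-05]), 'position': array([ 0.23148466, -0.58001623,  0.21372678]), 'ee_rot': array([-3.08377336e+00, -5.92604835e-01,  5.73167809e-04]), 'force': array([-0.70050417,  1.18331658, -0.01445858]), 'ft_torque': array([-0.03880896,  0.00020005, -0.03345251]), 'width': 0.9985968043685881}
```

View pics/top0.png

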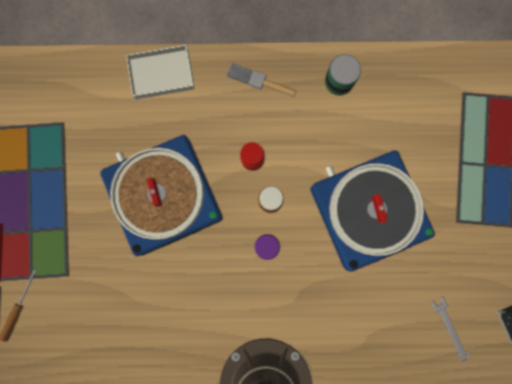

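View pics/side0.png

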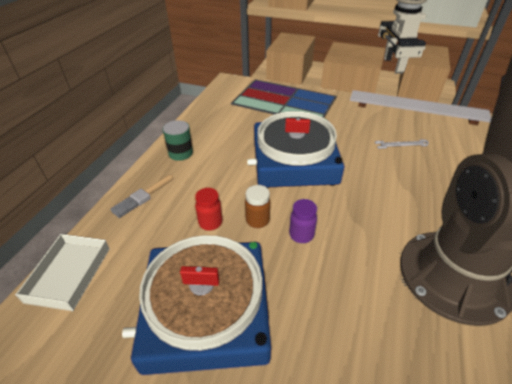

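The polisher (tan cork) has its knob at about (154,192) in the top view, on the left (+y). The grinder (dark disc) has its knob at (379,208) on the right. The amber jar with the white lid is at (271,199), and the red and purple look-alikes are at (252,156) and (267,247). The target is the cork machine, which I'll measure and confirm in an enlarged crop.

```bash
cat > h.py <<'E'
import numpy as np, cv2
from cell import arm, imaging, job
from scipy.spatial.transform import Rotation as R
def cam(n):
    p=imaging.camera_params(n); K=np.array([[p['fx'],0,p['cx']],[0,p['fy'],p['cy']],[0,0,1]]); return K,p['dist'],p['rvec'],p['tvec']
def unproj(n,uv,z):
    K,d,r,t=cam(n); M=R.from_rotvec(r).as_matrix(); uv=np.asarray(uv,float).reshape(-1,1,2)
    x=cv2.undistortPoints(uv,K,d)[:,0]; D=np.c_[x,np.ones(len(x))]@M; C=-M.T@t
    return C+D*((z-C[2])/D[:,2])[:,None]
def proj(n,P):
    K,d,r,t=cam(n); return cv2.projectPoints(np.asarray(P,float).reshape(-1,1,3),r,t,K,d)[0][:,0]
def bar(c,th,z0=.120,z1=.162):
    u=np.array([np.cos(th),np.sin(th)]);v=np.array([-u[1],u[0]])
    return [[*(np.array(c)+a*.035*u+b*.008*v),z] for z in(z0,z1) for a,b in((1,1),(1,-1),(-1,-1),(-1,1))]
def redmask(im,box):
    x0,y0,x1,y1=box; m=np.zeros(im.shape[:2],bool); i=im.astype(int)
    s=(i[...,0]>110)&(i[...,1]<60)&(i[...,2]<60); m[y0:y1,x0:x1]=s[y0:y1,x0:x1]; return m
def fit(ims,boxes):
    from scipy.optimize import minimize
    ms={n:redmask(ims[n],boxes[n]) for n in ims}
    s0=unproj('top',np.argwhere(ms['top'])[:,::-1].mean(0),.15)[0,:2]
    def cost(p):
        c=0
        for n,m in ms.items():
            b=boxes[n];S=8
            q=(proj(n,bar(p[:2],p[2]))-[b[0],b[1]]+.5)*S
            a=np.zeros(((b[3]-b[1])*S,(b[2]-b[0])*S),np.float32)
            cv2.fillConvexPoly(a,cv2.convexHull(q.astype(np.float32)).round().astype(int),1)
            a=cv2.resize(a,None,fx=1/S,fy=1/S,interpolation=cv2.INTER_AREA)
            c+=np.abs(a-m[b[1]:b[3],b[0]:b[2]]).sum()
        return c
    best=min((minimize(cost,[*s0,t],method='Nelder-Mead',options=dict(initial_simplex=[[*s0,t],[s0[0]+.01,s0[1],t],[s0[0],s0[1]+.01,t],[*s0,t+.3]])) for t in np.linspace(-1.5,1.2,7)),key=lambda r:r.fun)
    return best.x,best.fun,{n:int(m.sum()) for n,m in ms.items()}
BOX={'top':(140,165,170,220),'side':(165,250,235,300)}
E
cat > m.py <<'E'
from h import *
ims={n:imaging.get_image(n) for n in('top','side')}
p,f,k=fit(ims,BOX); print(p,f,k)
g,f,k=fit({'top':ims['top']},{'top':(365,185,395,230)}); print('grinder',g,f,k)
print('jar lid',unproj('top',[271,199],.1))
a=cv2.resize(ims['top'][120:260,90:230],None,fx=4,fy=4);b=cv2.resize(ims['side'][250:310,160:240],None,fx=3,fy=3)
for q in proj('top',bar(p[:2],p[2])): cv2.circle(a,tuple(int(v) for v in (q-[90,120]+.5)*4),2,(0,255,0),-1)
for q in proj('side',bar(p[:2],p[2])): cv2.circle(b,tuple(int(v) for v in (q-[160,250]+.5)*3),2,(0,255,0),-1)
c=np.zeros((560,800,3),np.uint8);c[:,:560]=a;c[:180,560:]=b;cv2.imwrite('pics/c1.png',c[...,::-1])
o=arm.observe();M=R.from_rotvec(o['ee_rot']).as_matrix();print(M.round(3),o['position'],o['clock'])
E
python3 m.py
```

```text
[0.50920009 0.27164639 0.24150158] 383.21875 {'top': 115, 'side': 571}
grinder [ 0.46379891 -0.28417576  0.24037955] 88.65625 {'top': 221}
jar lid [[ 0.49266278 -0.01839697  0.1       ]]
[[ 0.929  0.371 -0.   ]
 [ 0.371 -0.929  0.001]
 [-0.    -0.001 -1.   ]] [ 0.23158376 -0.58018961  0.21395739] 0.2
```

View pics/c1.png

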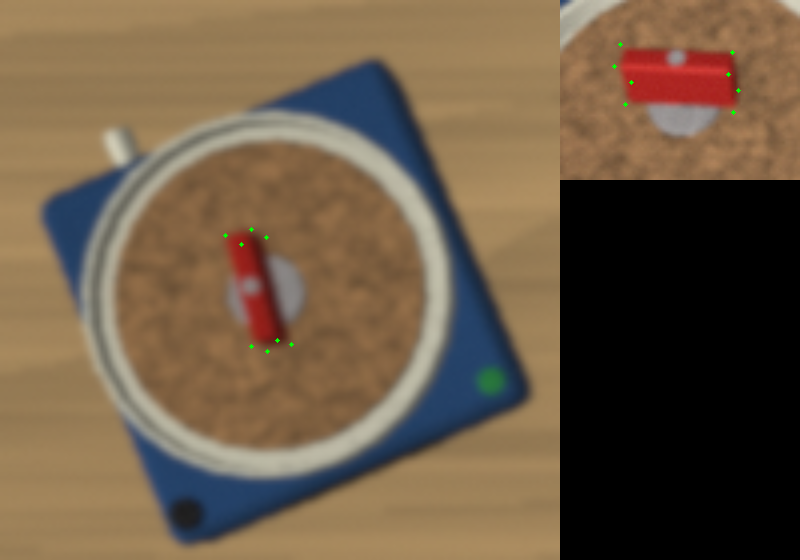

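The crop confirms a red knob on the tan cork disc. The silver dot at the knob's top centre is at top (152.3,191) and side (198.4,269). The rough fit is a bit off, because shaded faces drop out of the mask, so I'll check with the dot and the pan centre.

Run:
```python
from h import *
s=lambda x,y,f,o:[(x+.5)/f-.5+o[0],(y+.5)/f-.5+o[1]]
d=s(251,286,4,(90,120));e=s(676-560,58,3,(160,250))
print('dot top',unproj('top',d,.162),'side',unproj('side',e,.162))
print('pan',unproj('top',s(267,294,4,(90,120)),.121))
for l in ([(242,236),(264,343)],[(229,237),(251,345)],[(240,236),(272,343)]):
    q=unproj('top',[s(*v,4,(90,120)) for v in l],.162)[:,:2]; w=q[0]-q[1]; print('yaw',np.arctan2(w[1],w[0]),q.mean(0),np.hypot(*w))
ims={n:imaging.get_image(n) for n in('top',)}
i=ims['top'].astype(int); m=(i[...,0]>70)&(i[...,0]>2.2*i[...,1])&(i[...,0]>2.2*i[...,2])
y,x=np.nonzero(m[165:220,135:175]);P=np.c_[x+135,y+165];print(len(P),P.mean(0));
(c,sz,a)=cv2.minAreaRect(P.astype(np.float32));print(c,sz,a);q=unproj('top',cv2.boxPoints((c,sz,a)),.155)[:,:2];print(q)
# yaw from machine body corners z~.10
q=unproj('top',[s(*v,4,(90,120)) for v in [(45,207),(380,62),(525,395),(188,542)]],.09)[:,:2];print(q,np.degrees([np.arctan2(*(q[k]-q[(k+1)%4])[::-1]) for k in range(4)]))
```

```text
dot top [[0.51002846 0.27166268 0.162     ]] side [[0.50806114 0.27036604 0.162     ]]
pan [[0.5090141  0.27097767 0.121     ]]
yaw 0.2132032376287868 [0.50796499 0.27043685] 0.06720692480716602
yaw 0.21207596503415824 [0.50713627 0.27835041] 0.06780733395181127
yaw 0.2995354275717505 [0.50794485 0.2686167 ] 0.06881699959232003
176 [153.51136364 191.55681818]
(153.3523406982422, 191.53887939453125) (28.401451110839844, 7.533001899719238) 75.25643920898438
[[0.54147025 0.28910795]
 [0.54602391 0.27124353]
 [0.47809095 0.25273062]
 [0.47359048 0.27049728]]
[[0.57046723 0.42290013]
 [0.66390273 0.20559865]
 [0.44489607 0.11106873]
 [0.35348474 0.32648926]] [ 113.26678413   23.34649319  -67.00659558 -156.04319703]
```

Knob axis is at about (0.509, 0.271) and the bar's yaw is about 0.22 rad. I'll grip with tool x at 0.22+π, so the clockwise turn ends near joint 7's neutral position. First I lift and move across.

Request:
jog_arm(
  moves=[
    {"fingers":-1,"xyz":[0,0,-6],"angular":[0,0,0]},
    {"fingers":-1,"xyz":[8,-7,-6],"angular":[0,0,-0.2]},
    {"fingers":-1,"xyz":[12,-10.5,-6],"angular":[0,0,-0.35]},
    {"fingers":-1,"xyz":[16,-14,-6],"angular":[0,0,-0.5]},
    {"fingers":-1,"xyz":[20,-17.5,-6],"angular":[0,0,-0.65]},
    {"fingers":-1,"xyz":[24,-21,-6],"angular":[0,0,-0.8]},
    {"fingers":-1,"xyz":[28,-24.5,-6],"angular":[0,0,-0.95]},
    {"fingers":-1,"xyz":[32,-28,-6],"angular":[0,0,-1.1]},
    {"fingers":-1,"xyz":[36.2,-31.9,-6],"angular":[0,0,-1.25]},
    {"fingers":-1,"xyz":[36.2,-31.9,-6],"angular":[0,0,-1.4]},
    {"fingers":-1,"xyz":[36.2,-31.9,-6],"angular":[0,0,-1.4]},
    {"fingers":-1,"xyz":[36.2,-31.9,-6],"angular":[0,0,-1.4]},
  ],
)

```text
clock: 1.75
position: [0.4493, -0.1509, 0.2743]
ee_rot: [-1.984, -2.436, 0.001]
force: [-0.6, -0.1, -0.1]
width: 0.995
```

```bash
cat >> h.py <<'E'
def goto(x,y,z,yaw):
    o=arm.observe();M=R.from_rotvec(o['ee_rot']).as_matrix();N=np.array([[np.cos(yaw),np.sin(yaw),0],[np.sin(yaw),-np.cos(yaw),0],[0,0,-1]])
    print('t',o['clock'],'pos',o['position'].round(4),'yaw',np.arctan2(M[1,0],M[0,0]).round(4),'q',o['joints'].round(2),'F',o['force'].round(1),'w',o['width'])
    print('xyz cm',(100*M.T@(np.array([x,y,z])-o['position'])).round(2),'ang',R.from_matrix(M.T@N).as_rotvec().round(4))
E
python3 -c "
from h import *
goto(.509,.271,.25,3.36)"
```

```text
t 1.75 pos [ 0.4493 -0.1509  0.2743] yaw 1.7748 q [ 0.61  0.18 -0.46  1.8   0.09  1.18  0.33] F [-0.6 -0.1 -0.1] w 0.9950214723146681
xyz cm [40.1  14.39  2.42] ang [-4.0000e-04 -1.0000e-04 -1.5852e+00]
```

Request:
jog_arm(
  moves=[
    {"fingers":-1,"xyz":[5,1.8,0],"angular":[0,0,-0.18]},
    {"fingers":-1,"xyz":[10,3.6,0],"angular":[0,0,-0.35]},
    {"fingers":-1,"xyz":[15,5.4,0],"angular":[0,0,-0.52]},
    {"fingers":-1,"xyz":[20,7.2,0],"angular":[0,0,-0.7]},
    {"fingers":-1,"xyz":[25,9,0],"angular":[0,0,-0.87]},
    {"fingers":-1,"xyz":[30,10.8,0],"angular":[0,0,-1.05]},
    {"fingers":-1,"xyz":[35,12.6,0],"angular":[0,0,-1.22]},
    {"fingers":-1,"xyz":[40.1,14.4,1],"angular":[0,0,-1.4]},
    {"fingers":-1,"xyz":[40.1,14.4,2.4],"angular":[0,0,-1.58]},
    {"fingers":-1,"xyz":[40.1,14.4,2.4],"angular":[0,0,-1.585]},
    {"fingers":-1,"xyz":[40.1,14.4,2.4],"angular":[0,0,-1.585]},
  ],
)

```text
clock: 3.12
position: [0.508, 0.2709, 0.2507]
ee_rot: [-0.339, 3.123, -0.001]
force: [-0.2, 0.4, 0.7]
width: 0.997
```

Run:
```python
from h import *
goto(.509,.271,.146,3.36)
a=imaging.get_image('top');b=imaging.get_image('side')
c=np.zeros((420,800,3),np.uint8);c[:,:400]=cv2.resize(a[110:250,90:230],(400,420));c[:,400:]=cv2.resize(b[160:320,120:280],(400,420));cv2.imwrite('pics/c2.png',c[...,::-1])
```

```text
t 3.125 pos [0.508  0.2709 0.2507] yaw -2.9256 q [ 0.03  0.47 -0.9   1.59  0.38  1.26  0.86] F [-0.2  0.4  0.7] w 0.996821905988764
xyz cm [-0.1  -0.   10.47] ang [-0.0005  0.0001 -0.0024]
```

View pics/c2.png

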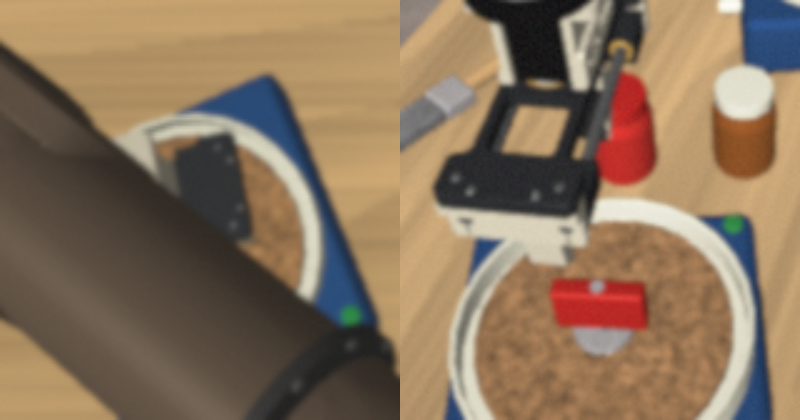

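The gripper is above the knob with the jaws across its thickness (only the near finger shows in the side view). Next I descend and close at moderate force.

Request:
jog_arm(
  moves=[
    {"fingers":-1,"xyz":[0,0,3],"angular":[0,0,0]},
    {"fingers":-1,"xyz":[-0.1,0,6],"angular":[0,0,0]},
    {"fingers":-1,"xyz":[-0.1,0,8.5],"angular":[0,0,0]},
    {"fingers":-1,"xyz":[-0.1,0,10.4],"angular":[0,0,0]},
    {"fingers":-1,"xyz":[-0.1,0,10.4],"angular":[0,0,0]},
    {"fingers":-1,"xyz":[-0.1,0,10.4],"angular":[0,0,0]},
  ],
)

```text
clock: 3.98
position: [0.5088, 0.2727, 0.1475]
ee_rot: [-0.349, 3.121, 0.001]
force: [0.3, 0.8, -0.4]
width: 1.005
```

Request:
jog_arm(
  moves=[
    {"fingers":1,"xyz":[0,0,0],"angular":[0,0,0]},
    {"fingers":1,"xyz":[0,0,0],"angular":[0,0,0]},
    {"fingers":1,"xyz":[0,0,0],"angular":[0,0,0]},
    {"fingers":1,"xyz":[0,0,0],"angular":[0,0,0]},
    {"fingers":1,"xyz":[0,0,0],"angular":[0,0,0]},
    {"fingers":1,"xyz":[0,0,0],"angular":[0,0,0]},
    {"fingers":1,"xyz":[0,0,0],"angular":[0,0,0]},
    {"fingers":1,"xyz":[0,0,0],"angular":[0,0,0]},
  ],
  grip_force=25,
)

```text
clock: 4.97
position: [0.5084, 0.2718, 0.1463]
ee_rot: [0.35, -3.122, 0.002]
force: [2.6, -11.1, 2.7]
width: 0.181
```

Run:
```python
from h import *
goto(.509,.271,.146,3.36);print(arm.observe()['ft_torque'])
```

```text
t 4.975 pos [0.5084 0.2718 0.1463] yaw -2.9185 q [-0.01  0.57 -0.85  1.73  0.48  1.07  0.78] F [  2.6 -11.1   2.7] w 0.18134570592531069
xyz cm [-0.04 -0.09  0.03] ang [-0.001  -0.0002  0.0047]
[-2.56616456 -0.74223779  0.03657468]
```

Grip is good: 16.7 mm opening, with 11 N of side force, so I shift 1 mm toward −y. Clockwise from above is +z in the tool frame; I'll start with a short turn and check.

Request:
jog_arm(
  moves=[
    {"fingers":1,"xyz":[0,-0.1,0],"angular":[0,0,0]},
    {"fingers":1,"xyz":[0,-0.1,0],"angular":[0,0,0.1]},
    {"fingers":1,"xyz":[0,-0.1,0],"angular":[0,0,0.2]},
    {"fingers":1,"xyz":[0,-0.1,0],"angular":[0,0,0.3]},
    {"fingers":1,"xyz":[0,-0.1,0],"angular":[0,0,0.3]},
  ],
  grip_force=35,
)

```text
clock: 5.6
position: [0.5086, 0.271, 0.1464]
ee_rot: [0.12, 3.139, -0.001]
force: [0.4, -2.3, 0.4]
width: 0.163
```

Run:
```python
from h import *
goto(.509,.271,.146,3.36-1.4);print(arm.observe()['ft_torque'])
```

```text
t 5.6 pos [0.5086 0.271  0.1464] yaw 3.0653 q [-0.05  0.54 -0.77  1.73  0.43  1.05  0.52] F [ 0.4 -2.3  0.4] w 0.1626283827417163
xyz cm [-0.04 -0.    0.04] ang [-5.0000e-04  6.0000e-04  1.1053e+00]
[-0.33590416 -0.21708867 -0.04630984]
```

Request:
jog_arm(
  moves=[
    {"fingers":1,"xyz":[0,0,0],"angular":[0,0,0.13]},
    {"fingers":1,"xyz":[0,0,0],"angular":[0,0,0.26]},
    {"fingers":1,"xyz":[0,0,0],"angular":[0,0,0.39]},
    {"fingers":1,"xyz":[0,0,0],"angular":[0,0,0.52]},
    {"fingers":1,"xyz":[0,0,0],"angular":[0,0,0.65]},
    {"fingers":1,"xyz":[0,0,0],"angular":[0,0,0.78]},
    {"fingers":1,"xyz":[0,0,0],"angular":[0,0,0.91]},
    {"fingers":1,"xyz":[0,0,0],"angular":[0,0,1.04]},
    {"fingers":1,"xyz":[0,0,0],"angular":[0,0,1.15]},
    {"fingers":1,"xyz":[0,0,0],"angular":[0,0,1.15]},
    {"fingers":1,"xyz":[0,0,0],"angular":[0,0,1.15]},
  ],
)

```text
clock: 6.98
position: [0.508, 0.2701, 0.1463]
ee_rot: [1.805, 2.571, -0.004]
force: [-2.1, -5.8, 5.7]
width: 0.164
```

Run:
```python
from h import *
goto(.509,.271,.146,3.36-1.45);print(arm.observe()['ft_torque'])
a=imaging.get_image('side')[220:320,140:260];cv2.imwrite('pics/c3.png',cv2.resize(a,(480,400))[...,::-1])
```

```text
t 6.975 pos [0.508  0.2701 0.1463] yaw 1.917 q [-0.23  0.47 -0.49  1.75  0.26  0.99 -0.48] F [-2.1 -5.8  5.7] w 0.1644315602821615
xyz cm [0.05 0.13 0.03] ang [-0.002   0.0017  0.007 ]
[-1.20677738  0.47000855  0.03894508]
```

View pics/c3.png

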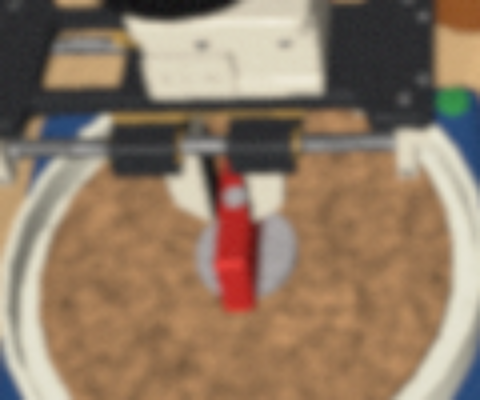

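The knob turned with the jaws by about 83° clockwise (tool yaw 3.36 to 1.92), and the bar now points towards the side camera. Next I release, let the fingers open fully, and lift straight up.

Request:
jog_arm(
  moves=[
    {"fingers":-1,"xyz":[0,0,0],"angular":[0,0,0]},
    {"fingers":-1,"xyz":[0,0,0],"angular":[0,0,0]},
    {"fingers":-1,"xyz":[0,0,0],"angular":[0,0,0]},
    {"fingers":-1,"xyz":[0,0,0],"angular":[0,0,0]},
    {"fingers":-1,"xyz":[0,0,0],"angular":[0,0,0]},
    {"fingers":-1,"xyz":[0,0,0],"angular":[0,0,0]},
    {"fingers":-1,"xyz":[0,0,-3],"angular":[0,0,0]},
    {"fingers":-1,"xyz":[0,0,-7],"angular":[0,0,0]},
    {"fingers":-1,"xyz":[0,0,-12],"angular":[0,0,0]},
    {"fingers":-1,"xyz":[0,0,-15],"angular":[0,0,0]},
    {"fingers":-1,"xyz":[0,0,-15],"angular":[0,0,0]},
  ],
)

```text
clock: 8.4
position: [0.5095, 0.2723, 0.2991]
ee_rot: [1.807, 2.567, 0.007]
force: [-0.4, -0.6, -0.9]
width: 1.006
```

Run:
```python
from h import *
goto(.45,-.1,.3,1.77)
```

```text
t 8.4 pos [0.5095 0.2723 0.2991] yaw 1.9147 q [-0.21  0.35 -0.52  1.53  0.18  1.3  -0.4 ] F [-0.4 -0.6 -0.9] w 1.006292786376651
xyz cm [-33.05 -18.15  -0.2 ] ang [ 0.0047 -0.0012  0.1447]
```

Now I move aside, so both cameras see the knob.

Request:
jog_arm(
  moves=[
    {"fingers":-1,"xyz":[-5,-2.7,0],"angular":[0,0,0]},
    {"fingers":-1,"xyz":[-10,-5.4,0],"angular":[0,0,0]},
    {"fingers":-1,"xyz":[-15,-8.2,0],"angular":[0,0,0]},
    {"fingers":-1,"xyz":[-20,-11,0],"angular":[0,0,0]},
    {"fingers":-1,"xyz":[-25,-13.6,0],"angular":[0,0,0]},
    {"fingers":-1,"xyz":[-30,-16.4,0],"angular":[0,0,0]},
    {"fingers":-1,"xyz":[-33,-18,0],"angular":[0,0,0]},
    {"fingers":-1,"xyz":[-33,-18,0],"angular":[0,0,0]},
    {"fingers":-1,"xyz":[-33,-18,0],"angular":[0,0,0]},
  ],
)

```text
clock: 9.52
position: [0.4502, -0.0992, 0.2958]
ee_rot: [-1.807, -2.568, -0.0]
force: [0.7, 0.5, -0.2]
width: 1.001
```

Run:
```python
from h import *
a=imaging.get_image('top');b=imaging.get_image('side');o=arm.observe();print(o['clock'],o['position'],o['force'])
i=a.astype(int); m=(i[...,0]>70)&(i[...,0]>2.2*i[...,1])&(i[...,0]>2.2*i[...,2])
y,x=np.nonzero(m[165:220,125:185]);print(cv2.minAreaRect(np.c_[x+125,y+165].astype(np.float32)))
c=np.zeros((420,800,3),np.uint8);c[:,:400]=cv2.resize(a[110:250,80:240],(400,420));c[:,400:]=cv2.resize(b[90:330,130:350],(400,420));cv2.imwrite('pics/c4.png',c[...,::-1])
```

```text
9.625 [ 0.45044747 -0.09859108  0.29610433] [0.04996249 0.30432067 0.91991028]
((153.28672790527344, 191.70089721679688), (7.236094951629639, 28.944379806518555), 67.7509765625)
```

View pics/c4.png

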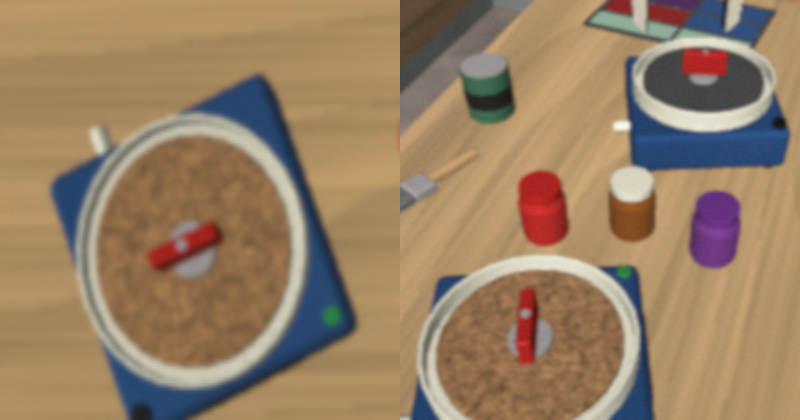

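The picture shows the bar turned about 82.5° in the top view. The jar is upright in its place and the grinder knob looks as before. Handing in.

```bash
python3 -c "
from cell import job
print(job.sign_off())"
```

```text
the job is handed in; nothing more can be done
None
```

I loosened the clamp knob on the polisher (the machine with the tan cork disc) by about 82° clockwise seen from above. I then released it, moved the arm clear and handed the job in at about 9.6 s.

- **Turn:** the top picture shows the bar rotated 82.5°, and the tool's own yaw change was about 83°, so the two agree and both are past the 60° asked for.
- **Release:** the gripper is fully open and the wrist force reads about 1 N or less.
- **Jar and grinder:** in the last side picture the jar stands upright in its place and the grinder knob looks as it did at the start. I judged both by eye and did not measure them again.
- **Forces:** the highest wrist force in my readings was about 12 N, a side load when the jaws first closed. I shifted the grip by 1 mm before turning, and it fell to about 2 N.
- **What disagreed:** my first automatic fit of the knob's outline in both pictures was poor. I took the position from the silver dot on top of the knob and the pan's centre instead, which agreed to about 2 mm.

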